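# Sort the barista tools back onto their own mats

### The arm

A 6-joint arm with a two-finger parallel gripper is mounted at the origin on a cart in front of the work surface, level with it; the furniture and walls round the work are solid. World frame = base frame: x ahead of the robot, y to its left, z up, the work surface at z = 0. Lengths are in m, angles in rad, forces in N, time in s.
With the tool pointing down it reaches from about 0.35 to 0.775 m from the base axis. Payload 5.5 kg.
Tool frame: the origin (TCP) lies at the very end of the fingers, on their centre line; the grasp point (between the pads) lies 19 mm behind it; z points along the fingers, y is the line along which they close (so a half turn about z gives the same grasp; the last joint's range is limited). The gripper opens to 85 mm and grips with 20 to 120 N. Pads are 22 mm wide; open, the fingers measure 114 mm over their backs; the gripper's body (76 mm by 85 mm) begins 54 mm behind the grasp point. The pads swing forward as they close: fully open they stand 13 mm farther back than shut.
Start: joints at [-1.256, 0.313, 0.046, 1.304, 0, 1.431], TCP at [0.253, -0.517, 0.192] pointing down, gripper open.
Joint ranges: [-2.76, 2.76], [-0.86, 1.69], [-1.03, 1.26], [-2.2, 2.34], [-1.47, 1.5], [-3.14, 3.14]. Speed limits (rad/s): [2.57, 2.57, 3.14, 3.14, 3.14, 3.14].

### API

Orientations are given as a unit quaternion [w, x, y, z].
In Python, from workcell import env, imaging, ticket gives the robot as it stands. The module is installed in compiled form; this text tells all that it offers.
- The arm moves only by the tool apply_moves, never from a script. Its argument "rows" is a list of rows, each an object with "xyz": the shift along the tool's x, y, z in mm, a list of three; "turn": the turn, a rotation vector about the tool's x, y, z in rad, a list of three; "grip": the opening, from 0 (shut) to 1 (fully open). A call has 1 to 12 rows; each row is the pose to reach, as a shift and turn from the pose commanded when the call began, along the tool's axes at that moment; what a row does not reach only later rows make up. A row lasts 1/12 s, in which the tool goes at most 41.7 mm and 7.16 degrees, less where a joint would pass 70% of its speed; a pose out of reach is approached as far as the arm can. A call with a gripper value outside its range is refused whole. The fingers move at their own pace and stop on an object; "force" is the grip in N (left out, the last holds). Time passes only in rows, so rows that repeat a pose let the fingers close. It gives the time, the measured TCP pose, the force, the opening and the grip force at its end, in the units of the state.
- env.get_state(): the state, without advancing time (a new reading comes with each control period).
- imaging.read_camera(name): name is "scene" or "side" or "wrist"; returns a dict with "color" (480x640x3 uint8, blue, green, red), "z_map" (480x640 float32, m along the optical axis (not along the pixel's ray), 0 where there is no reading), "camera_matrix" (3x3 intrinsics, pixels), "k1" (the pictures are not rectified: a ray, as slopes to the right and down, at radius r is drawn at 1 + k1 r^2 times it, then the intrinsics apply), "view" (4x4, takes a point from world to camera coordinates). Camera axes: x right, y down, z forward; pixel columns grow to the right and rows downward; lengths in m; the calibration is good to about 2 mm. A picture is of the moment at which its call begins.
- ticket.hand_in(): hands the job in; it is judged then, once.
The state is a dict: "clock": time; "joint_pos": joint angles; "qvel": joint speeds; "tau": joint torques, N m; "tcp_pos": TCP position; "orientation": TCP orientation; "wrist_force": force on the tool from outside, world axes, zero at the start; "ft_torque": the same for the moment, N m; "finger_gap": finger opening in m; "grip_force": force on a finger pad.
Only numpy, scipy, OpenCV 4.12 (cv2) and the standard library are available. Lean on these libraries where they do the work, as an engineer would, in place of code of your own. Each camera call takes 0.05 s, during which the arm holds its last target. There are 200 camera calls.

### The job

The four coffee tools have all been put back on one another's mats. Move each to its own, standing upright in the middle: the tamper on the red mat, the leveller on the blue one, the dosing cup on the yellow one and the timer on the green one; use the empty cork mat as a free spot on the way. Tip none of them over, and leave the counter bell where it stands.

Things in the scene. Friction and masses are not known exactly. Their poses are not given: they have to be found in the camera images.
- tamper_center (a point): Espresso tamper: round steel foot 58 mm across and 22 mm high with a turned brown wooden handle above it, at most 38 mm across; 97 mm high in all, 0.48 kg. Stands upright on its foot. The point is on its axis, half-way up (48.5 mm above its underside); the handle is best held 10 to 15 mm above this point. z points up along the axis.
- leveller_center (a point): Coffee leveller: low round puck with a black collar 63 mm across (16 to 36 mm above its underside) over a silvery foot 58 mm across; 36 mm high, 0.32 kg. The point is on its axis, half-way up (18 mm above its underside); hold it by the collar, 8 mm above this point. z points up.
- dosing_cup_center (a point): Steel dosing cup: plain round open cup without a handle, 58 mm across, 50 mm high, 0.12 kg, mouth up. The point is on its axis, half-way up (25 mm above its underside). z points up; it can be held across its outside.
- timer_center (a point): Kitchen timer: small upright off-white box, 18 to 21 mm thick along its x, 66 mm wide along its y, 62 mm high, 0.09 kg, standing on its long narrow foot. The point is its centre, half-way up (31 mm above its underside). z points up; hold it across its thickness (x), which at the start lies within 40 degrees of the world y direction.
- bell_center (a point): Bystander, to be left where it stands: silvery counter bell, 67 mm across, 49 mm high, loose; the point is half-way up. Tall fixed pieces stand on both sides of it: right, a coffee grinder (over 0.4 m high, y -0.38 to -0.58, near side x = 0.46); left, a glass pastry case (0.36 m high, y -0.14 to 0.13, near side x = 0.57). Pass them on the robot's side.
- red_mat_top (a point): Red round mat, the home of the tamper: flat disc 96 mm across and 6 mm thick, fixed to the counter. The point is the centre of its flat upper face, 6 mm above the counter; z points up.
- blue_mat_top (a point): Blue round mat, the home of the leveller: flat disc 96 mm across and 6 mm thick, fixed to the counter. The point is the centre of its flat upper face, 6 mm above the counter; z points up.
- yellow_mat_top (a point): Yellow round mat, the home of the dosing cup: flat disc 96 mm across and 6 mm thick, fixed to the counter. The point is the centre of its flat upper face, 6 mm above the counter; z points up.
- green_mat_top (a point): Green round mat, the home of the timer: flat disc 96 mm across and 6 mm thick, fixed to the counter. The point is the centre of its flat upper face, 6 mm above the counter; z points up.
- spare_mat_top (a point): Spare mat of tan cork, nobody's home, empty at the start: the free spot for setting a tool down on the way. Flat disc 96 mm across, 6 mm thick, fixed; the point is the centre of its upper face, z up. All five mats stand at least 145 mm apart, centre to centre; nothing but these tools is nearer than 80 mm to a mat's centre.
There are look-alikes about, which are no part of the job. Of the things that look like the part that bears leveller_center, the middle-sized one is meant.

How it is judged:
At the end, for the whole second after the job is handed in: Tamper on the red mat, leveller on the blue, dosing cup on the yellow, timer on the green: each within 14 mm of its mat's centre, resting on the mat (height within 4 mm), upright within 0.1 rad and at rest; the bell within 30 mm of where it stood (horizontal distance between tamper_center and red_mat_top below 0.014 m and z of tamper_center in the frame of red_mat_top between 0.0445 and 0.0525 m and angle between each of tamper_center, leveller_center, dosing_cup_center, timer_center's own z axis and vertical below 0.1 rad and linear speed of each of tamper, leveller, dosing_cup, timer below 0.02 m/s and horizontal distance between leveller_center and blue_mat_top below 0.014 m and z of leveller_center in the frame of blue_mat_top between 0.014 and 0.022 m and horizontal distance between dosing_cup_center and yellow_mat_top below 0.014 m and z of dosing_cup_center in the frame of yellow_mat_top between 0.021 and 0.029 m and horizontal distance between timer_center and green_mat_top below 0.014 m and z of timer_center in the frame of green_mat_top between 0.027 and 0.035 m and distance of bell_center from where it was at the start of the episode below 0.03 m); the robot touches nothing.
It fails at once if the tamper is tipped over (angle between tamper_center's own z axis and vertical above 0.6 rad).
It fails at once if the leveller is tipped over (angle between leveller_center's own z axis and vertical above 0.6 rad).
It fails at once if the dosing cup is tipped over (angle between dosing_cup_center's own z axis and vertical above 0.6 rad).
It fails at once if the timer is tipped over (angle between timer_center's own z axis and vertical above 0.6 rad).
It fails at once if the bell is shoved away (distance of bell_center from where it was at the start of the episode above 0.03 m).
It also fails if it takes over 144 s, if anything falls off the work surface, if the arm or the gripper's body presses on something with over 40 N, if the wrist force passes 120 N, or if a joint passes its speed limit or range.

## Working session

There is one attempt and no reset: what is moved stays moved. The work goes in short steps, Python scripts to look and compute and a tool call to move; the robot and the scene stay as the last step left them, time stands still between calls to the robot, and variables do not carry over. Pictures are saved under pics/ and viewed, at most 14 in all, crops included, and the job is handed in when it is done.

Besides the shell and the picture viewer there is one more tool, called as name(argument=value, ...) on one line, values as JSON. apply_moves: Moves the arm, as the interface text tells. Its arguments: {"type":"object","properties":{"rows":{"type":"array"},"force":{"type":"number"}},"required":["rows"]}

```bash
mkdir -p pics
cat > h.py <<'E'
import numpy as np, cv2, pickle
from workcell import env, imaging, ticket
def snap(n,save=None):
    d=imaging.read_camera(n)
    if save: cv2.imwrite(f'pics/{save}.png',d['color']); pickle.dump({k:d[k] for k in d},open(f'{save}.pkl','wb'))
    return d
def world(d):
    K=np.array(d['camera_matrix']);V=np.array(d['view']);k=d['k1']
    v,u=np.mgrid[:480,:640]
    x=(u-K[0,2])/K[0,0];y=(v-K[1,2])/K[1,1]
    rd=np.hypot(x,y);r=rd.copy()
    for _ in range(20): r=rd/(1+k*r*r)
    s=1/(1+k*r*r);x=x*s;y=y*s;z=d['z_map']
    P=np.stack([x*z,y*z,z],-1)
    W=(P-V[:3,3])@V[:3,:3]
    W[z==0]=np.nan
    return W
E
python3 - <<'E'
from h import *
for n in ['scene','side']:
    d=snap(n,n+'0');V=d['view'];print(n,-V[:3,:3].T@V[:3,3],V[2,:3],d['camera_matrix'][0],d['k1'],(d['z_map']==0).mean())
print(env.get_state())
E
```

```text
scene [0.17778102 0.86919885 1.02545106] [ 0.29714792 -0.62367119 -0.72300578] [499.44465293   0.         323.19345521] 0.04288701832538632 0.015823567708333333
side [0.5382627  1.01978267 0.9567998 ] [ 0.03737054 -0.73555761 -0.67643067] [549.19268481   0.         315.39002265] -0.01881870146557265 0.07725260416666667
{'clock': 0.1, 'joint_pos': array([-1.25560469e+00,  3.13931970e-01,  4.51024144e-02,  1.30363624e+00,
        5.26725633e-05,  1.43115530e+00]), 'qvel': array([ 0.00051964,  0.00010505,  0.00317373,  0.0002582 , -0.00041636,
       -0.00043487]), 'tau': array([ 1.66982289e-03, -4.81727600e+01,  2.99242973e+01,  1.27798843e-02,
       -2.08965621e-04,  1.08927020e-05]), 'tcp_pos': array([ 0.25242509, -0.51604078,  0.19069835]), 'orientation': array([-8.33830909e-04,  9.74251827e-01,  2.25461037e-01, -4.69402538e-05]), 'wrist_force': array([ 0.33829711, -0.03838726, -0.22362497]), 'ft_torque': array([ 0.03356628,  0.04170971, -0.00461084]), 'grip_force': 0.0, 'finger_gap': 0.08540700580010431}
```

View pics/scene0.png

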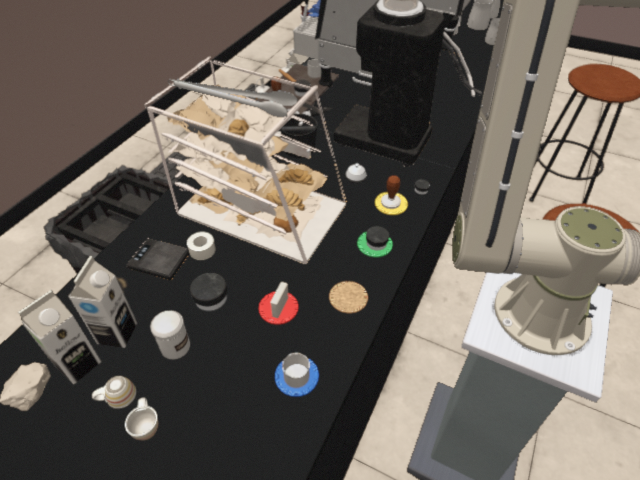

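View pics/side0.png

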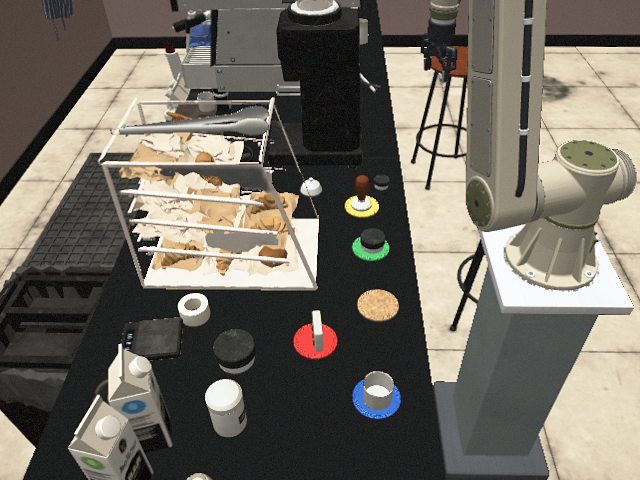

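The scene view shows the tamper on yellow (392,200), the leveller on green (375,240), empty cork (348,296), the timer on red (279,303) and the cup on blue (296,373). The bell is at (356,172), and a small look-alike sits at (422,186). The side view agrees. Next I'll measure positions from both cameras.

```bash
cat > meas.py <<'E'
from h import *
from scipy.optimize import least_squares
def matfit(d,px,z0=0.006):
    W=world(d);hsv=cv2.cvtColor(d['color'],cv2.COLOR_BGR2HSV)
    c=W[px[1],px[0],:2]
    m=(np.hypot(*(W[...,:2]-c).transpose(2,0,1))<0.11)&(hsv[...,1]>90)&(hsv[...,2]>70)&(W[...,2]<0.016)&(W[...,2]>-.005)
    h=cv2.convexHull(np.argwhere(m)[:,::-1].astype(np.int32))[:,0]
    # ray-plane intersection of hull pixels
    K=np.array(d['camera_matrix']);V=np.array(d['view'])
    p=np.c_[(h[:,0]-K[0,2])/K[0,0],(h[:,1]-K[1,2])/K[1,1]];rd=np.hypot(*p.T);r=rd
    for _ in range(20): r=rd/(1+d['k1']*r*r)
    p=p*(r/rd)[:,None];R=V[:3,:3];o=-R.T@V[:3,3];D=np.c_[p,np.ones(len(p))]@R
    q=(o+D*((z0-o[2])/D[:,2])[:,None])[:,:2]
    s=least_squares(lambda c:np.hypot(*(q-c[:2]).T)-c[2],[*q.mean(0),.048],loss='soft_l1',f_scale=.001).x
    return s,np.nanmedian(W[m][:,2])
def cloud(d,c,zlo,zhi,rad=.05):
    W=world(d).reshape(-1,3)
    m=(np.hypot(W[:,0]-c[0],W[:,1]-c[1])<rad)&(W[:,2]>zlo)&(W[:,2]<zhi)
    return W[m]
def circ(P,r):
    q=P[:,:2];return least_squares(lambda c:np.hypot(*(q-c).T)-r,q.mean(0)+np.array([0,-.02]),loss='soft_l1',f_scale=.001).x
E
python3 - <<'E'
from meas import *
np.set_printoptions(precision=4,suppress=True)
px={'scene':dict(yellow=(380,206),green=(362,247),spare=(348,296),red=(265,308),blue=(283,385)),
'side':dict(yellow=(352,211),green=(358,252),spare=(378,305),red=(300,345),blue=(360,405))}
for n in px:
    d=pickle.load(open(n+'0.pkl','rb'))
    print(n)
    for k,p in px[n].items():
        s,z=matfit(d,p);print(k,s,z)
        P=cloud(d,s[:2],.012,.12)
        if len(P)>20:
            t=np.percentile(P[:,2],98);T=P[P[:,2]>t-.006]
            print('   obj top',t,'mid-extents of top',(T[:,:2].max(0)+T[:,:2].min(0))/2,np.ptp(T[:,:2],axis=0),len(T))
            if k=='red':
                print('   rect',cv2.minAreaRect((T[:,:2]*1e4).astype(np.float32)))
            r,lo,hi={'yellow':(.019,.05,.11),'green':(.0315,.024,.040),'blue':(.029,.012,.055),'red':(.02,0,.1)}[k]
            if k!='red':
                print('   circ',circ(P[(P[:,2]>lo)&(P[:,2]<hi)],r))
    W=world(d);b={'scene':(356,173),'side':(311,187)}[n];print('bell',W[b[1],b[0]])
E
```

```text
scene
yellow [ 0.5075 -0.1854  0.0887] 0.005424377162636437
   obj top 0.10345006517055273 mid-extents of top [ 0.4695 -0.1976] [0.0223 0.031 ] 46
   circ [ 0.4675 -0.2069]
green [ 0.4491 -0.0296  0.0496] 0.0059484198939389835
   obj top 0.0457536922231053 mid-extents of top [ 0.4437 -0.032 ] [0.0629 0.0638] 274
   circ [ 0.4452 -0.0344]
spare [0.4404 0.1667 0.0498] 0.005908129152502303
red [0.5816 0.2726 0.0503] 0.005841467475331515
   obj top 0.0705746948537169 mid-extents of top [0.5746 0.2724] [0.0241 0.0654] 165
   rect ((5747.0849609375, 2722.087646484375), (175.3035430908203, 664.6728515625), 6.080363750457764)
blue [0.4556 0.412  0.0495] 0.005855455138240107
   obj top 0.05802203441610189 mid-extents of top [0.4543 0.4143] [0.0581 0.0587] 95
   circ [0.4536 0.4145]
bell [ 0.6032 -0.2527  0.0329]
side
yellow [ 0.4956 -0.1602  0.0924] 0.006359252164105211
   obj top 0.10329620459008347 mid-extents of top [ 0.4725 -0.197 ] [0.0265 0.0202] 38
   circ [ 0.4687 -0.2074]
green [ 0.4506 -0.0295  0.0489] 0.006312877679039522
   obj top 0.04653641013014013 mid-extents of top [ 0.445  -0.0328] [0.0609 0.0623] 278
   circ [ 0.4455 -0.0346]
spare [0.4417 0.1672 0.0492] 0.006454676931308904
red [0.5828 0.2729 0.0491] 0.006407960558279574
   obj top 0.07131793829787574 mid-extents of top [0.5771 0.273 ] [0.0228 0.0673] 190
   rect ((5768.29931640625, 2730.906494140625), (175.22218322753906, 663.033447265625), 6.68392276763916)
blue [0.4569 0.4124 0.0486] 0.0059280805578317605
   obj top 0.05742809881881331 mid-extents of top [0.4548 0.4144] [0.0561 0.0595] 138
   circ [0.4553 0.4149]
bell [ 0.6107 -0.2578  0.0297]
```

Run:
```python
from meas import *
np.set_printoptions(precision=4,suppress=True)
c0=np.array([.475,-.205])
for n in ['scene','side']:
    d=pickle.load(open(n+'0.pkl','rb'));W=world(d)
    e=dict(d);hsv=cv2.cvtColor(d['color'],cv2.COLOR_BGR2HSV)
    m=(hsv[...,0]>22)&(hsv[...,0]<34)&(np.hypot(W[...,0]-c0[0],W[...,1]-c0[1])<.075)
    im=np.where(m[...,None],d['color'],0).astype(np.uint8);e['color']=im
    print(n,matfit(e,{'scene':(380,206),'side':(352,211)}[n]))
    m2=(hsv[...,2]>0)
    P=cloud(d,c0,.040,.11,.06);print('handle',circ(P,.0175),circ(P[P[:,2]<.08],.018),[ (z,circ(P[abs(P[:,2]-z)<.006],.018)) for z in (.05,.065,.08)])
    P=cloud(d,c0,.012,.026,.06);print('foot',circ(P,.029),len(P))
    p={'scene':(422,186),'side':(381,183)}[n];s=W[p[1],p[0]];P=cloud(d,s,.015,.06,.04);print('small',s,P.min(0),P.max(0))
    p={'scene':(356,173),'side':(311,187)}[n];s=W[p[1],p[0]];P=cloud(d,s,.01,.06,.05);print('bell',circ(P[P[:,2]<.02],.0335),P.min(0),P.max(0))
```

```text
scene (array([ 0.467 , -0.204 ,  0.0515]), np.float64(0.005525536228252388))
handle [ 0.4689 -0.2052] [ 0.4691 -0.2058] [(0.05, array([ 0.4703, -0.2086])), (0.065, array([ 0.4688, -0.2051])), (0.08, array([ 0.4687, -0.2037]))]
foot [ 0.4705 -0.2125] 176
small [ 0.4036 -0.2962  0.0246] [ 0.3845 -0.3274  0.0151] [ 0.4289 -0.2803  0.0306]
bell [ 0.6137 -0.2783] [ 0.5801 -0.2966  0.0101] [ 0.6408 -0.2385  0.0514]
side (array([ 0.4681, -0.2031,  0.0503]), np.float64(0.006411200019171433))
handle [ 0.4698 -0.206 ] [ 0.4695 -0.2068] [(0.05, array([ 0.4687, -0.2091])), (0.065, array([ 0.4698, -0.206 ])), (0.08, array([ 0.4696, -0.2036]))]
foot [ 0.47   -0.2117] 192
small [ 0.4096 -0.2843  0.0253] [ 0.3845 -0.3219  0.0156] [ 0.4289 -0.2796  0.0305]
bell [ 0.6126 -0.2796] [ 0.5826 -0.2959  0.01  ] [ 0.6438 -0.2407  0.051 ]
```

```bash
cat > go.py <<'E'
import sys
from h import *
from scipy.spatial.transform import Rotation as R
def go(*targets):
    s=env.get_state();q=s['orientation'];A=R.from_quat([q[1],q[2],q[3],q[0]])
    print('t',round(s['clock'],2),'tcp',np.round(s['tcp_pos'],4),'gap',round(s['finger_gap'],4),'F',np.round(s['wrist_force'],1),'yang',round(np.degrees(np.arctan2(*A.as_matrix()[1::-1,1])),2))
    for x,y,z,a in targets:
        a=np.radians(a);Y=np.array([np.cos(a),np.sin(a),0]);Z=np.array([0,0,-1.])
        B=R.from_matrix(np.c_[np.cross(Y,Z),Y,Z])
        print('xyz',np.round(1e3*A.inv().apply(np.array([x,y,z])-s['tcp_pos']),1).tolist(),'turn',np.round((A.inv()*B).as_rotvec(),3).tolist())
if __name__=='__main__':
    go(*[tuple(map(float,a.split(','))) for a in sys.argv[1:]])
E
python3 go.py .445,-.0335,.15,6
```

```text
t 0.1 tcp [ 0.2524 -0.516   0.1907] gap 0.0854 F [ 0.3 -0.  -0.2] yang -63.94
xyz [385.0, -348.8, 41.4] turn [-0.001, -0.001, -1.221]
```

apply_moves(rows=[{"xyz": [385, -349, 41], "turn": [0, 0, -1.22], "grip": 1}, {"xyz": [385, -349, 41], "turn": [0, 0, -1.22], "grip": 1}, {"xyz": [385, -349, 41], "turn": [0, 0, -1.22], "grip": 1}, {"xyz": [385, -349, 41], "turn": [0, 0, -1.22], "grip": 1}, {"xyz": [385, -349, 41], "turn": [0, 0, -1.22], "grip": 1}, {"xyz": [385, -349, 41], "turn": [0, 0, -1.22], "grip": 1}, {"xyz": [385, -349, 41], "turn": [0, 0, -1.22], "grip": 1}, {"xyz": [385, -349, 41], "turn": [0, 0, -1.22], "grip": 1}, {"xyz": [385, -349, 41], "turn": [0, 0, -1.22], "grip": 1}, {"xyz": [385, -349, 41], "turn": [0, 0, -1.22], "grip": 1}, {"xyz": [385, -349, 41], "turn": [0, 0, -1.22], "grip": 1}, {"xyz": [385, -349, 41], "turn": [0, 0, -1.22], "grip": 1}])

```text
clock: 1.1
tcp_pos: [0.4373, -0.0515, 0.1519]
orientation: [0.0, 0.669, 0.743, -0.0]
wrist_force: [0.6, -1.3, -0.6]
finger_gap: 0.0851
grip_force: 0.0
```

```bash
python3 go.py .445,-.0335,.15,6
```

```text
t 1.1 tcp [ 0.4373 -0.0515  0.1519] gap 0.0851 F [ 0.6 -1.3 -0.6] yang 5.97
xyz [17.1, 9.5, 1.9] turn [0.0, 0.0, -0.001]
```

apply_moves(rows=[{"xyz": [17, 9, 2], "turn": [0, 0, 0], "grip": 1}, {"xyz": [17, 9, 2], "turn": [0, 0, 0], "grip": 1}, {"xyz": [17, 9, 2], "turn": [0, 0, 0], "grip": 1}, {"xyz": [17, 9, 2], "turn": [0, 0, 0], "grip": 1}])

```text
clock: 1.43
tcp_pos: [0.4441, -0.036, 0.1499]
orientation: [-0.0, 0.669, 0.743, -0.0]
wrist_force: [0.2, -0.4, -0.0]
finger_gap: 0.0852
grip_force: 0.0
```

```bash
python3 go.py .445,-.0335,.15,6 .445,-.0335,.006,6
python3 - <<'E'
from meas import *
d=snap('wrist','w1')
P=cloud(d,(.445,-.0335),.028,.05,.05);print(len(P),P.min(0),P.max(0),circ(P,.0315))
E
```

```text
t 1.43 tcp [ 0.4441 -0.036   0.1499] gap 0.0852 F [ 0.2 -0.4 -0. ] yang 5.97
xyz [2.4, 1.1, -0.1] turn [-0.001, 0.0, -0.0]
xyz [2.4, 1.2, 143.9] turn [-0.001, 0.0, -0.0]
4996 [ 0.41349174 -0.06704082  0.0280084 ] [ 0.47628635 -0.00433762  0.04392546] [ 0.44577672 -0.04124734]
```

View pics/w1.png

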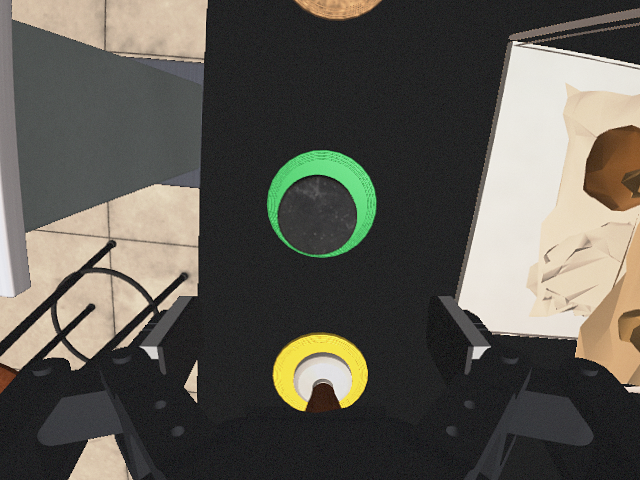

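Wrist view: the leveller at (317,215) on the green mat, with the tamper on yellow behind it at (322,385). Its extents centre at (.445,-.0355), in line with the gripper.

apply_moves(rows=[{"xyz": [1, 1, 35], "turn": [0, 0, 0], "grip": 1}, {"xyz": [1, 1, 70], "turn": [0, 0, 0], "grip": 1}, {"xyz": [1, 1, 95], "turn": [0, 0, 0], "grip": 1}, {"xyz": [1, 1, 115], "turn": [0, 0, 0], "grip": 1}, {"xyz": [1, 1, 127], "turn": [0, 0, 0], "grip": 1}, {"xyz": [1, 1, 135], "turn": [0, 0, 0], "grip": 1}, {"xyz": [1, 1, 141], "turn": [0, 0, 0], "grip": 1}, {"xyz": [1, 1, 144], "turn": [0, 0, 0], "grip": 1}, {"xyz": [1, 1, 144], "turn": [0, 0, 0], "grip": 1}, {"xyz": [1, 1, 144], "turn": [0, 0, 0], "grip": 1}])

```text
clock: 2.32
tcp_pos: [0.446, -0.0351, 0.0068]
orientation: [0.001, 0.67, 0.743, 0.0]
wrist_force: [-0.0, -0.5, -0.4]
finger_gap: 0.0851
grip_force: 0.0
```

apply_moves(rows=[{"xyz": [0, 0, 0], "turn": [0, 0, 0], "grip": 0.6}, {"xyz": [0, 0, 0], "turn": [0, 0, 0], "grip": 0.5}, {"xyz": [0, 0, 0], "turn": [0, 0, 0], "grip": 0.5}, {"xyz": [0, 0, 0], "turn": [0, 0, 0], "grip": 0.5}, {"xyz": [0, 0, 0], "turn": [0, 0, 0], "grip": 0.5}, {"xyz": [0, 0, 0], "turn": [0, 0, 0], "grip": 0.5}, {"xyz": [0, 0, 0], "turn": [0, 0, 0], "grip": 0.5}], force=40)

```text
clock: 2.9
tcp_pos: [0.4454, -0.0346, 0.0062]
orientation: [0.0, 0.669, 0.743, -0.0]
wrist_force: [0.2, 0.2, -1.1]
finger_gap: 0.043
grip_force: 0.0
```

```bash
python3 go.py .440,.167,.08,6 .440,.167,.007,6
```

```text
t 2.9 tcp [ 0.4454 -0.0346  0.0062] gap 0.043 F [ 0.2  0.2 -1.1] yang 5.97
xyz [201.1, 15.6, -73.8] turn [0.0, 0.0, -0.001]
xyz [201.1, 15.6, -0.8] turn [0.0, 0.0, -0.001]
```

Run:
```python
from meas import *
d=snap('wrist','w2')
e=snap('side','s2')
cv2.imwrite('pics/c2.png',np.hstack([cv2.resize(d['color'],(400,300)),cv2.resize(e['color'][150:300,270:470],(400,300))]))
P=cloud(e,(.445,-.0335),.012,.05,.07);print(len(P),P.min(0),P.max(0))
```

```text
464 [ 0.40876682 -0.06451175  0.01237713] [ 0.4771671  -0.00069733  0.04744934]
```

View pics/c2.png

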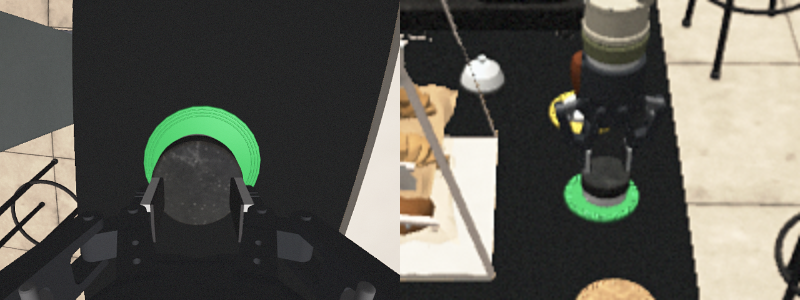

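The fingers seem to have closed to 43 mm above the puck. I'll measure the fingertip height.

Run:
```python
from meas import *
np.set_printoptions(precision=4,suppress=True)
d=pickle.load(open('w2.pkl','rb'));W=world(d)
for y in range(276,345,8):
    print(y,[W[y,x].tolist() and np.round(W[y,x],3).tolist() for x in (228,236,244,252,316,378,386,394)])
cv2.imwrite('pics/c2b.png',cv2.resize(d['color'][200:400,180:460],(784,560)))
```

```text
276 [[0.4, -0.048, -0.001], [0.405, -0.045, 0.005], [0.415, -0.03, 0.039], [0.418, -0.028, 0.042], [0.445, -0.026, 0.042], [0.47, -0.023, 0.041], [0.474, -0.023, 0.04], [0.486, -0.036, 0.006]]
284 [[0.4, -0.052, -0.001], [0.405, -0.049, 0.005], [0.417, -0.028, 0.052], [0.42, -0.028, 0.051], [0.445, -0.03, 0.041], [0.468, -0.022, 0.052], [0.471, -0.022, 0.052], [0.487, -0.041, 0.006]]
292 [[0.4, -0.057, -0.001], [0.404, -0.056, -0.001], [0.418, -0.028, 0.059], [0.421, -0.028, 0.059], [0.445, -0.033, 0.041], [0.467, -0.022, 0.06], [0.47, -0.022, 0.06], [0.487, -0.045, 0.006]]
300 [[0.412, -0.033, 0.057], [0.416, -0.028, 0.066], [0.419, -0.027, 0.066], [0.422, -0.027, 0.067], [0.446, -0.036, 0.042], [0.466, -0.023, 0.065], [0.469, -0.022, 0.066], [0.471, -0.022, 0.067]]
308 [[0.413, -0.032, 0.064], [0.418, -0.028, 0.072], [0.42, -0.027, 0.072], [0.423, -0.027, 0.072], [0.446, -0.04, 0.042], [0.465, -0.024, 0.071], [0.468, -0.023, 0.072], [0.471, -0.023, 0.071]]
316 [[0.415, -0.032, 0.07], [0.419, -0.028, 0.078], [0.421, -0.027, 0.079], [0.423, -0.03, 0.073], [0.447, -0.045, 0.04], [0.465, -0.026, 0.072], [0.467, -0.023, 0.077], [0.47, -0.023, 0.077]]
324 [[0.417, -0.028, 0.083], [0.42, -0.028, 0.083], [0.422, -0.027, 0.083], [0.423, -0.033, 0.073], [0.447, -0.048, 0.041], [0.466, -0.028, 0.073], [0.466, -0.023, 0.083], [0.468, -0.022, 0.083]]
332 [[0.419, -0.027, 0.089], [0.42, -0.029, 0.085], [0.423, -0.029, 0.085], [0.424, -0.036, 0.073], [0.447, -0.051, 0.042], [0.466, -0.032, 0.073], [0.466, -0.025, 0.085], [0.468, -0.024, 0.085]]
340 [[0.42, -0.027, 0.094], [0.42, -0.032, 0.086], [0.423, -0.032, 0.085], [0.424, -0.039, 0.074], [0.448, -0.056, 0.041], [0.466, -0.034, 0.075], [0.466, -0.027, 0.085], [0.468, -0.027, 0.086]]
```

View pics/c2b.png

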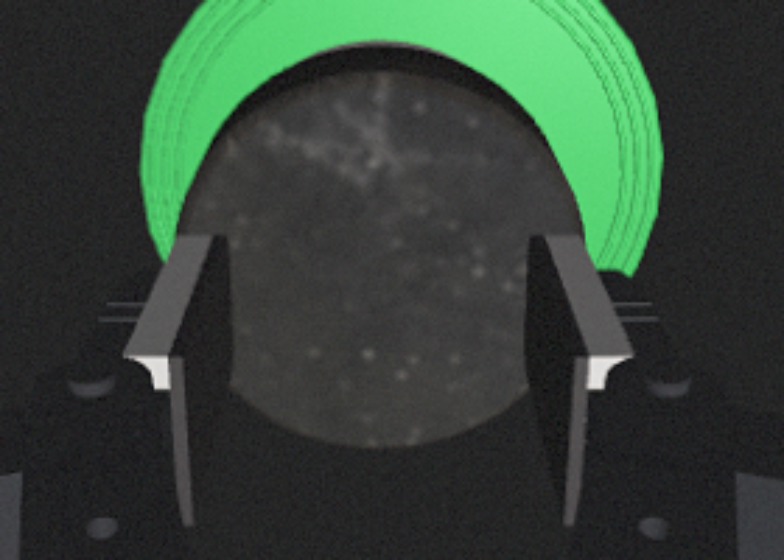

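Run:
```python
from meas import *
np.set_printoptions(precision=4,suppress=True)
for f,t in (('w1',[.4441,-.036,.1499]),('w2',[.4454,-.0346,.0062])):
    d=pickle.load(open(f+'.pkl','rb'));V=d['view'];print(f,'cam-tcp',-V[:3,:3].T@V[:3,3]-t,'fwd',V[2,:3])
d=pickle.load(open('w1.pkl','rb'));W=world(d)-np.array([.4441,-.036,.1499])
for y in range(290,345,6): print(y,[np.round(W[y,x],3).tolist() for x in (175,183,190,445,455,465)])
s=env.get_state();print(s['joint_pos'])
```

```text
w1 cam-tcp [-0.0071  0.0677  0.182 ] fwd [ 0.0264 -0.2717 -0.962 ]
w2 cam-tcp [-0.0073  0.0675  0.1819] fwd [ 0.0271 -0.2716 -0.962 ]
290 [[-0.446, -0.533, -1.05], [-0.418, -0.53, -1.052], [-0.392, -0.527, -1.051], [0.131, -0.068, -0.151], [0.141, -0.067, -0.151], [0.145, -0.061, -0.139]]
296 [[-0.445, -0.556, -1.049], [-0.049, 0.005, 0.057], [-0.046, 0.005, 0.057], [0.046, 0.014, 0.056], [0.141, -0.072, -0.149], [0.147, -0.068, -0.14]]
302 [[-0.05, 0.004, 0.061], [-0.047, 0.005, 0.061], [-0.045, 0.004, 0.061], [0.044, 0.014, 0.062], [0.047, 0.015, 0.062], [0.148, -0.073, -0.139]]
308 [[-0.048, 0.005, 0.066], [-0.045, 0.005, 0.067], [-0.043, 0.005, 0.065], [0.043, 0.014, 0.066], [0.046, 0.015, 0.067], [0.149, -0.079, -0.139]]
314 [[-0.047, 0.004, 0.07], [-0.044, 0.005, 0.07], [-0.044, 0.002, 0.064], [0.041, 0.014, 0.071], [0.044, 0.014, 0.07], [0.047, 0.015, 0.071]]
320 [[-0.045, 0.006, 0.076], [-0.044, 0.004, 0.073], [-0.043, 0.0, 0.065], [0.042, 0.012, 0.07], [0.043, 0.014, 0.074], [0.046, 0.015, 0.076]]
326 [[-0.044, 0.006, 0.08], [-0.044, 0.001, 0.072], [-0.043, -0.002, 0.065], [0.042, 0.01, 0.071], [0.041, 0.014, 0.079], [0.044, 0.015, 0.079]]
332 [[-0.043, 0.004, 0.081], [-0.043, 0.001, 0.074], [-0.043, -0.003, 0.067], [0.041, 0.008, 0.073], [0.041, 0.013, 0.08], [0.043, 0.015, 0.083]]
338 [[-0.043, 0.003, 0.082], [-0.043, -0.002, 0.074], [-0.043, -0.006, 0.067], [0.042, 0.006, 0.073], [0.042, 0.011, 0.08], [0.042, 0.014, 0.085]]
344 [[-0.043, 0.001, 0.081], [-0.043, -0.004, 0.074], [-0.043, -0.008, 0.068], [0.042, 0.004, 0.073], [0.042, 0.009, 0.081], [0.041, 0.013, 0.087]]
[-0.2577  0.2187 -0.5742  0.7779 -0.      1.2091]
```

The wrist depth shows the real fingertips 43 mm (shut) to 56 mm (open) behind the reported TCP, so I have to go about 43 mm lower than planned. I'll reopen and descend slowly, watching the force.

apply_moves(rows=[{"xyz": [0, 0, 0], "turn": [0, 0, 0], "grip": 1}, {"xyz": [0, 0, 0], "turn": [0, 0, 0], "grip": 1}, {"xyz": [0, 0, 0], "turn": [0, 0, 0], "grip": 1}, {"xyz": [0, 0, 0], "turn": [0, 0, 0], "grip": 1}, {"xyz": [0, 0, 0], "turn": [0, 0, 0], "grip": 1}, {"xyz": [0, 0, 6], "turn": [0, 0, 0], "grip": 1}, {"xyz": [0, 0, 12], "turn": [0, 0, 0], "grip": 1}, {"xyz": [0, 0, 16], "turn": [0, 0, 0], "grip": 1}, {"xyz": [0, 0, 20], "turn": [0, 0, 0], "grip": 1}, {"xyz": [0, 0, 24], "turn": [0, 0, 0], "grip": 1}, {"xyz": [0, 0, 25], "turn": [0, 0, 0], "grip": 1}, {"xyz": [0, 0, 25], "turn": [0, 0, 0], "grip": 1}])

```text
clock: 4.0
tcp_pos: [0.4449, -0.0346, -0.0194]
orientation: [-0.0, 0.669, 0.743, -0.0]
wrist_force: [-0.2, 1.2, 0.3]
finger_gap: 0.0855
grip_force: 0.0
```

Run:
```python
from meas import *
np.set_printoptions(precision=3,suppress=True)
d=snap('wrist','w3');W=world(d)
print(env.get_state()['tcp_pos'],env.get_state()['wrist_force'])
for y in range(284,316,4): print(y,[W[y,x].round(3).tolist() for x in (183,190,445,450)])
P=cloud(d,(.445,-.0355),.03,.05,.05);print(P.min(0),P.max(0))
e=snap('side','s3')
cv2.imwrite('pics/c3.png',np.hstack([cv2.resize(d['color'],(400,300)),cv2.resize(e['color'][150:300,270:470],(400,300))]))
```

```text
[ 0.445 -0.035 -0.019] [-0.086 -0.375 -0.216]
284 [[0.384, -0.043, -0.0], [0.387, -0.042, 0.0], [0.505, -0.031, -0.001], [0.507, -0.03, -0.001]]
288 [[0.384, -0.045, 0.0], [0.387, -0.044, 0.0], [0.506, -0.033, -0.001], [0.508, -0.032, -0.001]]
292 [[0.383, -0.047, -0.001], [0.387, -0.047, -0.001], [0.506, -0.034, -0.0], [0.508, -0.034, -0.001]]
296 [[0.396, -0.03, 0.038], [0.399, -0.03, 0.038], [0.49, -0.02, 0.037], [0.492, -0.02, 0.038]]
300 [[0.397, -0.03, 0.041], [0.4, -0.03, 0.041], [0.489, -0.02, 0.041], [0.491, -0.02, 0.041]]
304 [[0.398, -0.03, 0.044], [0.401, -0.029, 0.044], [0.488, -0.021, 0.044], [0.49, -0.02, 0.044]]
308 [[0.399, -0.031, 0.045], [0.402, -0.03, 0.046], [0.487, -0.021, 0.047], [0.488, -0.02, 0.048]]
312 [[0.4, -0.029, 0.05], [0.402, -0.031, 0.047], [0.486, -0.02, 0.05], [0.488, -0.021, 0.049]]
[ 0.395 -0.067  0.03 ] [ 0.493 -0.004  0.05 ]
```

View pics/c3.png

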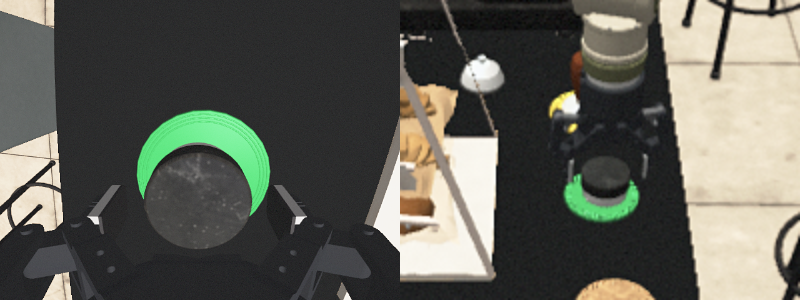

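Tips are now at z = 0.037, either side of the puck (wrist view 108 and 290). I'll go 17 mm lower and grip.

apply_moves(rows=[{"xyz": [0, 0, 6], "turn": [0, 0, 0], "grip": 1}, {"xyz": [0, 0, 12], "turn": [0, 0, 0], "grip": 1}, {"xyz": [0, 0, 17], "turn": [0, 0, 0], "grip": 1}, {"xyz": [0, 0, 17], "turn": [0, 0, 0], "grip": 1}, {"xyz": [0, 0, 17], "turn": [0, 0, 0], "grip": 0.5}, {"xyz": [0, 0, 17], "turn": [0, 0, 0], "grip": 0.5}, {"xyz": [0, 0, 17], "turn": [0, 0, 0], "grip": 0.5}, {"xyz": [0, 0, 17], "turn": [0, 0, 0], "grip": 0.5}, {"xyz": [0, 0, 17], "turn": [0, 0, 0], "grip": 0.5}], force=50)

```text
clock: 4.85
tcp_pos: [0.4455, -0.0347, -0.0356]
orientation: [0.0, 0.669, 0.743, 0.0]
wrist_force: [0.3, -0.2, 1.9]
finger_gap: 0.062
grip_force: 54.6
```

```bash
python3 go.py .4405,.167,.04,6 .4405,.167,-.036,6
```

```text
t 4.85 tcp [ 0.4455 -0.0347 -0.0356] gap 0.062 F [ 0.3 -0.2  1.9] yang 5.96
xyz [201.1, 16.0, -75.6] turn [0.0, 0.0, -0.001]
xyz [201.1, 16.0, 0.4] turn [0.0, 0.0, -0.001]
```

apply_moves(rows=[{"xyz": [0, 0, -15], "turn": [0, 0, 0], "grip": 0.5}, {"xyz": [0, 0, -40], "turn": [0, 0, 0], "grip": 0.5}, {"xyz": [10, 1, -60], "turn": [0, 0, 0], "grip": 0.5}, {"xyz": [40, 3, -60], "turn": [0, 0, 0], "grip": 0.5}, {"xyz": [75, 6, -60], "turn": [0, 0, 0], "grip": 0.5}, {"xyz": [110, 9, -60], "turn": [0, 0, 0], "grip": 0.5}, {"xyz": [145, 12, -60], "turn": [0, 0, 0], "grip": 0.5}, {"xyz": [175, 14, -60], "turn": [0, 0, 0], "grip": 0.5}, {"xyz": [195, 16, -60], "turn": [0, 0, 0], "grip": 0.5}, {"xyz": [201, 16, -50], "turn": [0, 0, 0], "grip": 0.5}, {"xyz": [201, 16, -35], "turn": [0, 0, 0], "grip": 0.5}, {"xyz": [201, 16, -25], "turn": [0, 0, 0], "grip": 0.5}])

```text
clock: 5.85
tcp_pos: [0.4395, 0.167, -0.0124]
orientation: [-0.0, 0.669, 0.743, -0.001]
wrist_force: [-0.4, 0.2, -3.8]
finger_gap: 0.0612
grip_force: 56.0
```

apply_moves(rows=[{"xyz": [0, 0, 10], "turn": [0, 0, 0], "grip": 0.5}, {"xyz": [0, 0, 17], "turn": [0, 0, 0], "grip": 0.5}, {"xyz": [0, 0, 21], "turn": [0, 0, 0], "grip": 0.5}, {"xyz": [0, 0, 24], "turn": [0, 0, 0], "grip": 0.5}, {"xyz": [0, 0, 25], "turn": [0, 0, 0], "grip": 0.5}, {"xyz": [0, 0, 25], "turn": [0, 0, 0], "grip": 0.5}])

```text
clock: 6.35
tcp_pos: [0.4404, 0.1665, -0.0355]
orientation: [0.0, 0.67, 0.743, -0.0]
wrist_force: [0.8, -0.0, -2.8]
finger_gap: 0.0615
grip_force: 56.0
```

```bash
python3 go.py .4405,.167,-.036,6
```

```text
t 6.35 tcp [ 0.4404  0.1665 -0.0355] gap 0.0615 F [ 0.8 -0.  -2.8] yang 5.93
xyz [0.5, 0.2, 0.5] turn [-0.0, 0.0, -0.001]
```

apply_moves(rows=[{"xyz": [0, 0, 0], "turn": [0, 0, 0], "grip": 0.8}, {"xyz": [0, 0, 0], "turn": [0, 0, 0], "grip": 1}, {"xyz": [0, 0, 0], "turn": [0, 0, 0], "grip": 1}, {"xyz": [0, 0, 0], "turn": [0, 0, 0], "grip": 1}, {"xyz": [0, 0, 0], "turn": [0, 0, 0], "grip": 1}, {"xyz": [0, 0, -15], "turn": [0, 0, 0], "grip": 1}, {"xyz": [0, 0, -45], "turn": [0, 0, 0], "grip": 1}, {"xyz": [0, 0, -85], "turn": [0, 0, 0], "grip": 1}, {"xyz": [0, 0, -115], "turn": [0, 0, 0], "grip": 1}, {"xyz": [0, 0, -115], "turn": [0, 0, 0], "grip": 1}])

```text
clock: 7.18
tcp_pos: [0.4449, 0.1679, 0.0853]
orientation: [0.003, 0.669, 0.743, 0.004]
wrist_force: [0.9, -0.3, -0.3]
finger_gap: 0.0856
grip_force: 0.0
```

```bash
python3 go.py .576,.2725,.08,6
```

```text
t 7.18 tcp [0.4449 0.1679 0.0853] gap 0.0856 F [ 0.9 -0.3 -0.3] yang 5.97
xyz [90.4, 141.2, 6.8] turn [0.01, -0.001, -0.0]
```

apply_moves(rows=[{"xyz": [92, 145, 0], "turn": [0, 0, 0], "grip": 1}, {"xyz": [92, 145, 0], "turn": [0, 0, 0], "grip": 1}, {"xyz": [92, 145, 0], "turn": [0, 0, 0], "grip": 1}, {"xyz": [92, 145, 0], "turn": [0, 0, 0], "grip": 1}, {"xyz": [92, 145, 0], "turn": [0, 0, 0], "grip": 1}, {"xyz": [92, 145, 0], "turn": [0, 0, 0], "grip": 1}, {"xyz": [92, 145, 0], "turn": [0, 0, 0], "grip": 1}, {"xyz": [92, 145, 0], "turn": [0, 0, 0], "grip": 1}])

```text
clock: 7.85
tcp_pos: [0.5735, 0.2725, 0.0788]
orientation: [-0.0, 0.669, 0.743, -0.001]
wrist_force: [-0.8, 1.2, 0.2]
finger_gap: 0.0857
grip_force: 0.0
```

```bash
python3 - <<'E'
from meas import *
d=snap('wrist','w4')
P=cloud(d,(.576,.2725),.062,.075,.05);print(len(P),P.min(0),P.max(0),cv2.minAreaRect((P[:,:2]*1e3).astype(np.float32)))
c,_=cv2.fitLine(P[:,:2].astype(np.float32),cv2.DIST_L2,0,.01,.01)[:2],0;print(c.ravel() if hasattr(c,'ravel') else c,P.mean(0))
P=cloud(d,(.4405,.167),.028,.05,.05);print('lev',len(P),P.min(0),P.max(0))
E
python3 go.py .576,.2725,.08,6
```

```text
3711 [0.56398676 0.23807023 0.06209689] [0.58809746 0.30378051 0.06951266] ((575.8084106445312, 270.77142333984375), (17.974895477294922, 65.53622436523438), 6.802995204925537)
[ 0.11401774 -0.9934787 ] [0.5756889  0.27309657 0.06703245]
lev 1952 [0.40906516 0.16385674 0.02801012] [0.45774425 0.1979634  0.04345846]
t 7.9 tcp [0.5736 0.2725 0.0792] gap 0.0853 F [ 1.2 -0.2  0.5] yang 5.93
xyz [-0.2, 2.4, -0.8] turn [-0.001, 0.0, -0.001]
```

View pics/w4.png

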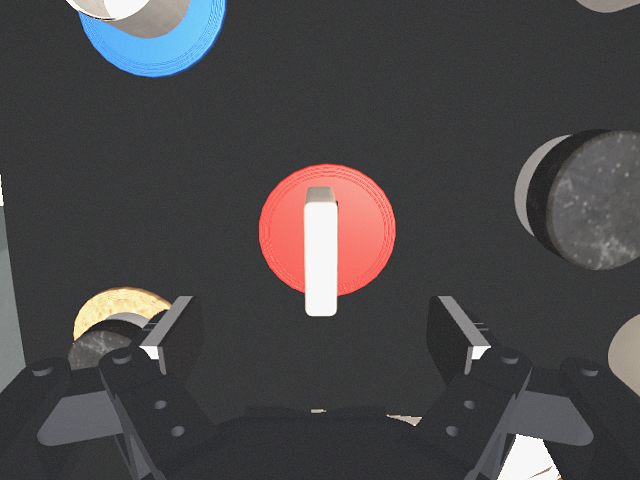

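Wrist view: the timer at (320,255) on red, thin side along the finger line and centred. I'll descend and grip.

apply_moves(rows=[{"xyz": [0, 2, 30], "turn": [0, 0, 0], "grip": 1}, {"xyz": [0, 2, 60], "turn": [0, 0, 0], "grip": 0.8}, {"xyz": [0, 2, 80], "turn": [0, 0, 0], "grip": 0.7}, {"xyz": [0, 2, 92], "turn": [0, 0, 0], "grip": 0.6}, {"xyz": [0, 2, 97], "turn": [0, 0, 0], "grip": 0.5}, {"xyz": [0, 2, 97], "turn": [0, 0, 0], "grip": 0.35}, {"xyz": [0, 2, 97], "turn": [0, 0, 0], "grip": 0.1}, {"xyz": [0, 2, 97], "turn": [0, 0, 0], "grip": 0.1}, {"xyz": [0, 2, 97], "turn": [0, 0, 0], "grip": 0.1}, {"xyz": [0, 2, 97], "turn": [0, 0, 0], "grip": 0.1}, {"xyz": [0, 2, 97], "turn": [0, 0, 0], "grip": 0.1}], force=35)

```text
clock: 8.82
tcp_pos: [0.5782, 0.274, -0.0164]
orientation: [0.001, 0.669, 0.743, 0.001]
wrist_force: [-0.6, -0.9, 5.4]
finger_gap: 0.0175
grip_force: 38.4
```

```bash
python3 go.py .577,.2725,.065,6 .4498,-.0296,.065,6 .4498,-.0296,-.018,6
```

```text
t 8.82 tcp [ 0.5782  0.274  -0.0164] gap 0.0175 F [-0.6 -0.9  5.4] yang 5.96
xyz [-1.3, -1.1, -81.4] turn [0.002, -0.0, -0.001]
xyz [-288.6, -159.0, -81.9] turn [0.002, -0.0, -0.001]
xyz [-288.6, -159.2, 1.1] turn [0.002, -0.0, -0.001]
```

apply_moves(rows=[{"xyz": [0, 0, -15], "turn": [0, 0, 0], "grip": 0.1}, {"xyz": [0, 0, -45], "turn": [0, 0, 0], "grip": 0.1}, {"xyz": [0, 0, -80], "turn": [0, 0, 0], "grip": 0.1}, {"xyz": [0, -20, -85], "turn": [0, 0, 0], "grip": 0.1}, {"xyz": [2, -50, -85], "turn": [0, 0, 0], "grip": 0.1}, {"xyz": [2, -85, -85], "turn": [0, 0, 0], "grip": 0.1}, {"xyz": [-5, -115, -85], "turn": [0, 0, 0], "grip": 0.1}, {"xyz": [-30, -130, -85], "turn": [0, 0, 0], "grip": 0.1}, {"xyz": [-65, -135, -85], "turn": [0, 0, 0], "grip": 0.1}, {"xyz": [-105, -140, -85], "turn": [0, 0, 0], "grip": 0.1}, {"xyz": [-145, -144, -85], "turn": [0, 0, 0], "grip": 0.1}, {"xyz": [-180, -148, -85], "turn": [0, 0, 0], "grip": 0.1}])

```text
clock: 9.82
tcp_pos: [0.4482, 0.0776, 0.0675]
orientation: [0.0, 0.669, 0.743, 0.0]
wrist_force: [1.1, -0.2, -0.9]
finger_gap: 0.0174
grip_force: 37.7
```

```bash
python3 go.py .4498,-.0296,.065,6 .4498,-.0296,-.018,6
```

```text
t 9.82 tcp [0.4482 0.0776 0.0675] gap 0.0174 F [ 1.1 -0.2 -0.9] yang 6.0
xyz [-106.8, -9.6, 2.5] turn [0.001, 0.001, 0.0]
xyz [-106.7, -9.7, 85.5] turn [0.001, 0.001, 0.0]
```

apply_moves(rows=[{"xyz": [-35, -3, 0], "turn": [0, 0, 0], "grip": 0.1}, {"xyz": [-70, -6, 0], "turn": [0, 0, 0], "grip": 0.1}, {"xyz": [-95, -9, 5], "turn": [0, 0, 0], "grip": 0.1}, {"xyz": [-107, -10, 25], "turn": [0, 0, 0], "grip": 0.1}, {"xyz": [-107, -10, 45], "turn": [0, 0, 0], "grip": 0.1}, {"xyz": [-107, -10, 62], "turn": [0, 0, 0], "grip": 0.1}, {"xyz": [-107, -10, 70], "turn": [0, 0, 0], "grip": 0.1}, {"xyz": [-107, -10, 70], "turn": [0, 0, 0], "grip": 0.1}, {"xyz": [-107, -10, 70], "turn": [0, 0, 0], "grip": 0.1}])

```text
clock: 10.57
tcp_pos: [0.4495, -0.028, -0.0027]
orientation: [-0.0, 0.669, 0.743, -0.0]
wrist_force: [0.3, 0.6, -0.3]
finger_gap: 0.0175
grip_force: 37.7
```

```bash
python3 go.py .449,-.0306,-.018,6;python3 - <<'E'
from meas import *
d=snap('wrist','w5')
P=cloud(d,(.449,-.03),.06,.085,.045);P=P[P[:,2]>.06];print(len(P),P.min(0),P.max(0))
P=cloud(d,(.449,-.03),.002,.011,.06);print(P.min(0),P.max(0))
E
```

```text
t 10.57 tcp [ 0.4495 -0.028  -0.0027] gap 0.0175 F [ 0.3  0.6 -0.3] yang 5.98
xyz [-2.5, -0.8, 15.3] turn [-0.001, -0.0, -0.0]
13621 [ 0.40870705 -0.05033237  0.06000034] [0.48927175 0.00257569 0.08499986]
[ 0.40114939 -0.06441953  0.00203049] [0.49674828 0.01456782 0.00776176]
```

apply_moves(rows=[{"xyz": [-1, 0, 6], "turn": [0, 0, 0], "grip": 0.1}, {"xyz": [-1, 0, 11], "turn": [0, 0, 0], "grip": 0.1}, {"xyz": [-1, 0, 14], "turn": [0, 0, 0], "grip": 0.1}, {"xyz": [-1, 0, 15], "turn": [0, 0, 0], "grip": 0.1}, {"xyz": [-1, 0, 15], "turn": [0, 0, 0], "grip": 0.1}, {"xyz": [-1, 0, 15], "turn": [0, 0, 0], "grip": 0.1}])

```text
clock: 11.12
tcp_pos: [0.4503, -0.0292, -0.0166]
orientation: [0.001, 0.669, 0.743, 0.0]
wrist_force: [-4.1, 1.6, 13.7]
finger_gap: 0.0177
grip_force: 39.4
```

apply_moves(rows=[{"xyz": [0, 0, 0], "turn": [0, 0, 0], "grip": 0.3}, {"xyz": [0, 0, 0], "turn": [0, 0, 0], "grip": 0.6}, {"xyz": [0, 0, 0], "turn": [0, 0, 0], "grip": 0.8}, {"xyz": [0, 0, 0], "turn": [0, 0, 0], "grip": 0.8}, {"xyz": [0, 0, 0], "turn": [0, 0, 0], "grip": 0.8}, {"xyz": [0, 0, -15], "turn": [0, 0, 0], "grip": 0.8}, {"xyz": [0, 0, -45], "turn": [0, 0, 0], "grip": 0.8}, {"xyz": [0, 0, -85], "turn": [0, 0, 0], "grip": 0.8}, {"xyz": [0, 0, -120], "turn": [0, 0, 0], "grip": 0.8}, {"xyz": [0, 0, -120], "turn": [0, 0, 0], "grip": 0.8}, {"xyz": [0, 0, -120], "turn": [0, 0, 0], "grip": 0.8}, {"xyz": [0, 0, -120], "turn": [0, 0, 0], "grip": 0.8}])

```text
clock: 12.12
tcp_pos: [0.4497, -0.0292, 0.1019]
orientation: [0.0, 0.669, 0.743, -0.0]
wrist_force: [0.4, 0.8, -0.7]
finger_gap: 0.0678
grip_force: 0.0
```

```bash
python3 go.py .469,-.2065,.105,6;python3 - <<'E'
from meas import *
d=snap('wrist','w6')
P=cloud(d,(.449,-.03),.062,.075,.05);print(len(P),P.min(0),P.max(0),P.mean(0),cv2.minAreaRect((P[:,:2]*1e3).astype(np.float32)))
P=cloud(d,(.449,-.03),.002,.011,.055);print(P.min(0),P.max(0))
P=cloud(d,(.469,-.206),.05,.12,.05);print(len(P))
E
```

```text
t 12.12 tcp [ 0.4497 -0.0292  0.1019] gap 0.0678 F [ 0.4  0.8 -0.7] yang 5.96
xyz [-178.4, 0.8, -3.1] turn [0.0, 0.0, -0.001]
3074 [ 0.43829207 -0.06524436  0.06201237] [0.46139179 0.00093564 0.06974319] [ 0.44970753 -0.03011294  0.06703747] ((449.91351318359375, -32.027835845947266), (18.03299903869629, 65.692138671875), 5.822282791137695)
[ 0.40103047 -0.08051482  0.00218328] [0.4965375  0.01459774 0.01059432]
0
```

The timer stands on green at (.450,-.032), within 3 mm of centre. Next is the tamper.

apply_moves(rows=[{"xyz": [-38, 0, -3], "turn": [0, 0, 0], "grip": 0.9}, {"xyz": [-78, 0, -3], "turn": [0, 0, 0], "grip": 0.9}, {"xyz": [-118, 0, -3], "turn": [0, 0, 0], "grip": 0.9}, {"xyz": [-155, 1, -3], "turn": [0, 0, 0], "grip": 0.9}, {"xyz": [-178, 1, -3], "turn": [0, 0, 0], "grip": 0.9}, {"xyz": [-178, 1, -3], "turn": [0, 0, 0], "grip": 0.9}, {"xyz": [-178, 1, -3], "turn": [0, 0, 0], "grip": 0.9}, {"xyz": [-178, 1, -3], "turn": [0, 0, 0], "grip": 0.9}])

```text
clock: 12.83
tcp_pos: [0.4679, -0.205, 0.1036]
orientation: [-0.002, 0.669, 0.743, -0.0]
wrist_force: [-0.8, 0.1, -0.4]
finger_gap: 0.077
grip_force: 0.0
```

```bash
python3 - <<'E'
from meas import *
d=snap('wrist','w7')
P=cloud(d,(.469,-.206),.06,.11,.04);print('handle',len(P),P.min(0),P.max(0))
for z in (.06,.08,.1):
    Q=P[abs(P[:,2]-z)<.005];print(z,Q.min(0) if len(Q) else 0,Q.max(0) if len(Q) else 0)
P=cloud(d,(.469,-.206),.012,.030,.05);print('foot',P.min(0),P.max(0))
P=cloud(d,(.469,-.206),.003,.010,.06);print('mat',P.min(0),P.max(0))
E
python3 go.py .469,-.206,.003,6
```

```text
handle 3937 [ 0.44972458 -0.22310021  0.06179034] [ 0.48767427 -0.18724886  0.10375594]
0.06 [ 0.47065444 -0.18925596  0.06179034] [ 0.47065444 -0.18925596  0.06179034]
0.08 [ 0.44972458 -0.2095806   0.07500423] [ 0.48767427 -0.18724886  0.08498345]
0.1 [ 0.45216621 -0.22270761  0.09500175] [ 0.48510446 -0.18944228  0.10375594]
foot [ 0.43954251 -0.2243436   0.01201338] [ 0.49738395 -0.17738223  0.02636422]
mat [ 0.41834056 -0.25128539  0.0030005 ] [ 0.51403445 -0.1589307   0.00993794]
t 12.88 tcp [ 0.4682 -0.2047  0.104 ] gap 0.077 F [ 0.7  0.1 -0.3] yang 6.0
xyz [-1.6, 0.9, 101.0] turn [-0.002, -0.002, -0.0]
```

View pics/w7.png

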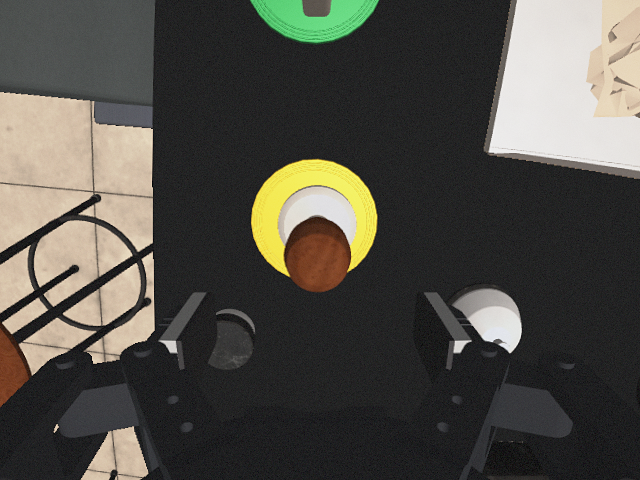

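Wrist view: the tamper handle at (317,255) is centred between the fingers. The bell (490,315) and the small look-alike (232,338) are clear.

apply_moves(rows=[{"xyz": [-1, 1, 30], "turn": [0, 0, 0], "grip": 0.9}, {"xyz": [-1, 1, 60], "turn": [0, 0, 0], "grip": 0.9}, {"xyz": [-1, 1, 82], "turn": [0, 0, 0], "grip": 0.9}, {"xyz": [-1, 1, 95], "turn": [0, 0, 0], "grip": 0.8}, {"xyz": [-1, 1, 101], "turn": [0, 0, 0], "grip": 0.7}, {"xyz": [-1, 1, 101], "turn": [0, 0, 0], "grip": 0.5}, {"xyz": [-1, 1, 101], "turn": [0, 0, 0], "grip": 0.2}, {"xyz": [-1, 1, 101], "turn": [0, 0, 0], "grip": 0.2}, {"xyz": [-1, 1, 101], "turn": [0, 0, 0], "grip": 0.2}, {"xyz": [-1, 1, 101], "turn": [0, 0, 0], "grip": 0.2}, {"xyz": [-1, 1, 101], "turn": [0, 0, 0], "grip": 0.2}], force=80)

```text
clock: 13.8
tcp_pos: [0.4708, -0.2072, 0.0049]
orientation: [0.001, 0.669, 0.743, 0.0]
wrist_force: [-0.7, 1.1, 1.1]
finger_gap: 0.0347
grip_force: 80.2
```

```bash
python3 go.py .42,-.206,.09,6 .44,.23,.09,6 .582,.2727,.09,6
```

```text
t 13.8 tcp [ 0.4708 -0.2072  0.0049] gap 0.0347 F [-0.7  1.1  1.1] yang 5.96
xyz [6.4, -50.4, -85.2] turn [0.001, 0.001, -0.001]
xyz [438.0, 14.8, -85.3] turn [0.001, 0.001, -0.001]
xyz [465.7, 160.5, -85.2] turn [0.001, 0.001, -0.001]
```

apply_moves(rows=[{"xyz": [0, 0, -10], "turn": [0, 0, 0], "grip": 0.2}, {"xyz": [0, 0, -32], "turn": [0, 0, 0], "grip": 0.2}, {"xyz": [0, 0, -62], "turn": [0, 0, 0], "grip": 0.2}, {"xyz": [0, 0, -85], "turn": [0, 0, 0], "grip": 0.2}, {"xyz": [8, 0, -95], "turn": [0, 0, 0], "grip": 0.2}, {"xyz": [28, 0, -95], "turn": [0, 0, 0], "grip": 0.2}, {"xyz": [58, 0, -95], "turn": [0, 0, 0], "grip": 0.2}, {"xyz": [90, 0, -95], "turn": [0, 0, 0], "grip": 0.2}, {"xyz": [122, 0, -95], "turn": [0, 0, 0], "grip": 0.2}, {"xyz": [154, 0, -95], "turn": [0, 0, 0], "grip": 0.2}, {"xyz": [186, 0, -95], "turn": [0, 0, 0], "grip": 0.2}, {"xyz": [218, 0, -95], "turn": [0, 0, 0], "grip": 0.2}])

```text
clock: 14.8
tcp_pos: [0.4463, 0.0117, 0.0987]
orientation: [-0.0, 0.67, 0.743, -0.0]
wrist_force: [0.9, 0.1, -4.6]
finger_gap: 0.0342
grip_force: 80.5
```

apply_moves(rows=[{"xyz": [32, 0, 0], "turn": [0, 0, 0], "grip": 0.2}, {"xyz": [64, 0, 0], "turn": [0, 0, 0], "grip": 0.2}, {"xyz": [96, 0, 0], "turn": [0, 0, 0], "grip": 0.2}, {"xyz": [128, 3, 0], "turn": [0, 0, 0], "grip": 0.2}, {"xyz": [158, 15, 0], "turn": [0, 0, 0], "grip": 0.2}, {"xyz": [184, 35, 0], "turn": [0, 0, 0], "grip": 0.2}, {"xyz": [206, 58, 0], "turn": [0, 0, 0], "grip": 0.2}, {"xyz": [224, 84, 0], "turn": [0, 0, 0], "grip": 0.2}, {"xyz": [237, 112, 0], "turn": [0, 0, 0], "grip": 0.2}, {"xyz": [244, 138, 0], "turn": [0, 0, 0], "grip": 0.2}, {"xyz": [246, 155, 0], "turn": [0, 0, 0], "grip": 0.2}, {"xyz": [247, 160, 0], "turn": [0, 0, 0], "grip": 0.2}])

```text
clock: 15.8
tcp_pos: [0.5831, 0.2731, 0.0978]
orientation: [0.0, 0.669, 0.743, -0.0]
wrist_force: [0.7, 0.3, -4.7]
finger_gap: 0.0347
grip_force: 80.9
```

apply_moves(rows=[{"xyz": [0, 0, 10], "turn": [0, 0, 0], "grip": 0.2}, {"xyz": [0, 0, 30], "turn": [0, 0, 0], "grip": 0.2}, {"xyz": [0, 0, 50], "turn": [0, 0, 0], "grip": 0.2}, {"xyz": [0, 0, 66], "turn": [0, 0, 0], "grip": 0.2}, {"xyz": [0, 0, 75], "turn": [0, 0, 0], "grip": 0.2}, {"xyz": [0, 0, 80], "turn": [0, 0, 0], "grip": 0.2}, {"xyz": [0, 0, 80], "turn": [0, 0, 0], "grip": 0.2}, {"xyz": [0, 0, 80], "turn": [0, 0, 0], "grip": 0.2}])

```text
clock: 16.47
tcp_pos: [0.581, 0.272, 0.0195]
orientation: [0.0, 0.669, 0.743, 0.0]
wrist_force: [0.5, 0.4, -4.5]
finger_gap: 0.0346
grip_force: 80.9
```

```bash
python3 go.py .582,.2715,.004,6
python3 - <<'E'
from meas import *
d=snap('wrist','w8')
cv2.imwrite('pics/w8c.png',cv2.resize(d['color'],(480,360)))
P=cloud(d,(.582,.272),.003,.010,.055);print('mat',P.min(0),P.max(0))
P=cloud(d,(.582,.272),.012,.045,.05);print('foot',P.min(0),P.max(0))
E
```

```text
t 16.47 tcp [0.581  0.272  0.0195] gap 0.0346 F [ 0.5  0.4 -4.5] yang 5.96
xyz [-0.6, 0.9, 15.5] turn [0.0, 0.0, -0.001]
mat [0.53391781 0.24564633 0.0030196 ] [0.62940798 0.31788681 0.00777895]
foot [0.55025258 0.2598446  0.02064843] [0.60804822 0.30090962 0.04490963]
```

View pics/w8c.png

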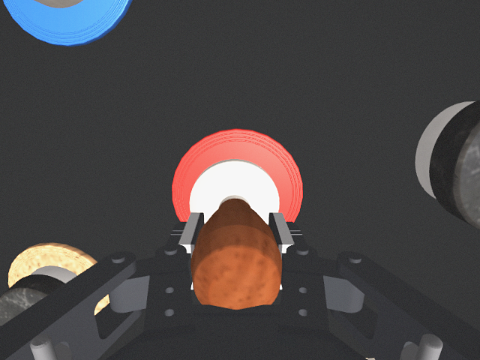

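Wrist view: the tamper hangs upright over the red mat (237,190), foot about 2 mm off centre. I'll correct that and lower it.

apply_moves(rows=[{"xyz": [-2, 2, 6], "turn": [0, 0, 0], "grip": 0.2}, {"xyz": [-2, 2, 11], "turn": [0, 0, 0], "grip": 0.2}, {"xyz": [-2, 2, 14], "turn": [0, 0, 0], "grip": 0.2}, {"xyz": [-2, 2, 15], "turn": [0, 0, 0], "grip": 0.2}, {"xyz": [-2, 2, 15], "turn": [0, 0, 0], "grip": 0.2}, {"xyz": [-2, 2, 15], "turn": [0, 0, 0], "grip": 0.2}])

```text
clock: 17.02
tcp_pos: [0.5838, 0.2703, 0.0049]
orientation: [0.0, 0.669, 0.743, 0.0]
wrist_force: [-1.5, -2.3, 2.1]
finger_gap: 0.0347
grip_force: 81.1
```

apply_moves(rows=[{"xyz": [0, 0, 0], "turn": [0, 0, 0], "grip": 0.5}, {"xyz": [0, 0, 0], "turn": [0, 0, 0], "grip": 0.8}, {"xyz": [0, 0, 0], "turn": [0, 0, 0], "grip": 1}, {"xyz": [0, 0, 0], "turn": [0, 0, 0], "grip": 1}, {"xyz": [0, 0, 0], "turn": [0, 0, 0], "grip": 1}, {"xyz": [0, 0, -15], "turn": [0, 0, 0], "grip": 1}, {"xyz": [0, 0, -45], "turn": [0, 0, 0], "grip": 1}, {"xyz": [0, 0, -85], "turn": [0, 0, 0], "grip": 1}, {"xyz": [0, 0, -115], "turn": [0, 0, 0], "grip": 1}, {"xyz": [0, 0, -115], "turn": [0, 0, 0], "grip": 1}, {"xyz": [0, 0, -115], "turn": [0, 0, 0], "grip": 1}])

```text
clock: 17.93
tcp_pos: [0.5855, 0.2709, 0.122]
orientation: [0.001, 0.669, 0.743, 0.002]
wrist_force: [0.3, -0.4, -0.6]
finger_gap: 0.0856
grip_force: 0.0
```

```bash
python3 go.py .4545,.413,.105,6
python3 - <<'E'
from meas import *
d=snap('wrist','w9')
P=cloud(d,(.582,.272),.003,.010,.055);print('mat',P.min(0),P.max(0))
P=cloud(d,(.582,.272),.012,.030,.05);print('foot',P.min(0),P.max(0))
P=cloud(d,(.582,.272),.07,.12,.05);print('handle',P.min(0),P.max(0))
E
```

```text
t 17.93 tcp [0.5855 0.2709 0.122 ] gap 0.0856 F [ 0.3 -0.4 -0.6] yang 5.96
xyz [154.9, -115.6, 16.5] turn [0.006, -0.001, -0.001]
mat [0.5331684  0.22525447 0.00300772] [0.62890474 0.31784154 0.00997578]
foot [0.55295759 0.2535402  0.01202908] [0.6107745  0.29905927 0.02543904]
handle [0.56307166 0.25382324 0.07009609] [0.60070348 0.28904298 0.10405034]
```

The tamper is on red within about 1 mm. Next is the cup.

apply_moves(rows=[{"xyz": [40, -30, 5], "turn": [0, 0, 0], "grip": 1}, {"xyz": [75, -55, 10], "turn": [0, 0, 0], "grip": 1}, {"xyz": [110, -80, 15], "turn": [0, 0, 0], "grip": 1}, {"xyz": [140, -105, 15], "turn": [0, 0, 0], "grip": 1}, {"xyz": [155, -114, 15], "turn": [0, 0, 0], "grip": 1}, {"xyz": [155, -114, 15], "turn": [0, 0, 0], "grip": 1}, {"xyz": [155, -114, 15], "turn": [0, 0, 0], "grip": 1}, {"xyz": [155, -114, 15], "turn": [0, 0, 0], "grip": 1}])

```text
clock: 18.65
tcp_pos: [0.4535, 0.412, 0.1027]
orientation: [0.0, 0.669, 0.743, -0.001]
wrist_force: [0.6, 0.1, -0.0]
finger_gap: 0.085
grip_force: 0.0
```

```bash
python3 - <<'E'
from meas import *
d=snap('wrist','w10')
P=cloud(d,(.4545,.4135),.045,.065,.045);print('rim',len(P),P.min(0),P.max(0))
P=cloud(d,(.4545,.4135),.003,.010,.06);print('mat',P.min(0),P.max(0))
E
python3 go.py .4545,.4135,-.033,6
```

```text
rim 1516 [0.42511839 0.38305464 0.04502666] [0.4834319  0.44182668 0.05740854]
mat [0.40748383 0.3619634  0.00300265] [0.50308866 0.45747771 0.00999997]
t 18.7 tcp [0.4541 0.4116 0.103 ] gap 0.0851 F [-0.2 -0.2  0.6] yang 5.91
xyz [2.0, 0.7, 136.0] turn [-0.001, 0.001, -0.002]
```

apply_moves(rows=[{"xyz": [1, 0, 35], "turn": [0, 0, 0], "grip": 1}, {"xyz": [1, 0, 70], "turn": [0, 0, 0], "grip": 1}, {"xyz": [1, 0, 95], "turn": [0, 0, 0], "grip": 1}, {"xyz": [1, 0, 115], "turn": [0, 0, 0], "grip": 1}, {"xyz": [1, 0, 128], "turn": [0, 0, 0], "grip": 1}, {"xyz": [1, 0, 135], "turn": [0, 0, 0], "grip": 1}, {"xyz": [1, 0, 135], "turn": [0, 0, 0], "grip": 1}, {"xyz": [1, 0, 135], "turn": [0, 0, 0], "grip": 0.4}, {"xyz": [1, 0, 135], "turn": [0, 0, 0], "grip": 0.4}, {"xyz": [1, 0, 135], "turn": [0, 0, 0], "grip": 0.4}, {"xyz": [1, 0, 135], "turn": [0, 0, 0], "grip": 0.4}, {"xyz": [1, 0, 135], "turn": [0, 0, 0], "grip": 0.4}], force=35)

```text
clock: 19.7
tcp_pos: [0.4552, 0.4142, -0.0294]
orientation: [0.001, 0.669, 0.743, 0.001]
wrist_force: [0.2, -0.8, 5.0]
finger_gap: 0.0567
grip_force: 37.8
```

```bash
python3 go.py .4665,-.205,.065,6
```

```text
t 19.7 tcp [ 0.4552  0.4142 -0.0294] gap 0.0567 F [ 0.2 -0.8  5. ] yang 5.95
xyz [-617.0, -52.7, -95.1] turn [0.003, -0.001, -0.001]
```

apply_moves(rows=[{"xyz": [0, 0, -15], "turn": [0, 0, 0], "grip": 0.4}, {"xyz": [0, 0, -45], "turn": [0, 0, 0], "grip": 0.4}, {"xyz": [0, 0, -80], "turn": [0, 0, 0], "grip": 0.4}, {"xyz": [-8, -1, -100], "turn": [0, 0, 0], "grip": 0.4}, {"xyz": [-28, -3, -105], "turn": [0, 0, 0], "grip": 0.4}, {"xyz": [-58, -5, -105], "turn": [0, 0, 0], "grip": 0.4}, {"xyz": [-93, -8, -105], "turn": [0, 0, 0], "grip": 0.4}, {"xyz": [-128, -11, -105], "turn": [0, 0, 0], "grip": 0.4}, {"xyz": [-163, -14, -105], "turn": [0, 0, 0], "grip": 0.4}, {"xyz": [-198, -17, -105], "turn": [0, 0, 0], "grip": 0.4}, {"xyz": [-233, -20, -105], "turn": [0, 0, 0], "grip": 0.4}, {"xyz": [-268, -23, -105], "turn": [0, 0, 0], "grip": 0.4}])

```text
clock: 20.7
tcp_pos: [0.4584, 0.1433, 0.0744]
orientation: [0.0, 0.669, 0.743, 0.0]
wrist_force: [0.7, -0.8, -0.7]
finger_gap: 0.0569
grip_force: 37.8
```

apply_moves(rows=[{"xyz": [-35, -3, 0], "turn": [0, 0, 0], "grip": 0.4}, {"xyz": [-70, -6, 0], "turn": [0, 0, 0], "grip": 0.4}, {"xyz": [-105, -9, 0], "turn": [0, 0, 0], "grip": 0.4}, {"xyz": [-140, -12, 0], "turn": [0, 0, 0], "grip": 0.4}, {"xyz": [-175, -15, 0], "turn": [0, 0, 0], "grip": 0.4}, {"xyz": [-210, -18, 0], "turn": [0, 0, 0], "grip": 0.4}, {"xyz": [-245, -21, 0], "turn": [0, 0, 0], "grip": 0.4}, {"xyz": [-280, -24, 0], "turn": [0, 0, 0], "grip": 0.4}, {"xyz": [-310, -26, 0], "turn": [0, 0, 0], "grip": 0.4}, {"xyz": [-332, -28, 0], "turn": [0, 0, 0], "grip": 0.4}, {"xyz": [-345, -29, 0], "turn": [0, 0, 0], "grip": 0.4}, {"xyz": [-348, -30, 0], "turn": [0, 0, 0], "grip": 0.4}])

```text
clock: 21.7
tcp_pos: [0.4654, -0.2066, 0.0743]
orientation: [0.001, 0.67, 0.742, -0.0]
wrist_force: [0.9, 0.1, -1.1]
finger_gap: 0.0568
grip_force: 37.7
```

```bash
python3 go.py .4665,-.205,-.015,6
```

```text
t 21.7 tcp [ 0.4654 -0.2066  0.0743] gap 0.0568 F [ 0.9  0.1 -1.1] yang 5.82
xyz [1.5, 1.2, 89.3] turn [0.001, 0.001, -0.003]
```

apply_moves(rows=[{"xyz": [1, 1, 15], "turn": [0, 0, 0], "grip": 0.4}, {"xyz": [1, 1, 40], "turn": [0, 0, 0], "grip": 0.4}, {"xyz": [1, 1, 65], "turn": [0, 0, 0], "grip": 0.4}, {"xyz": [1, 1, 82], "turn": [0, 0, 0], "grip": 0.4}, {"xyz": [1, 1, 90], "turn": [0, 0, 0], "grip": 0.4}, {"xyz": [1, 1, 90], "turn": [0, 0, 0], "grip": 0.4}, {"xyz": [1, 1, 90], "turn": [0, 0, 0], "grip": 0.4}, {"xyz": [1, 1, 90], "turn": [0, 0, 0], "grip": 0.4}])

```text
clock: 22.37
tcp_pos: [0.467, -0.2035, -0.0146]
orientation: [0.001, 0.669, 0.743, 0.0]
wrist_force: [-0.4, -0.1, -1.2]
finger_gap: 0.0568
grip_force: 37.7
```

```bash
python3 go.py .4665,-.205,-.031,6
python3 - <<'E'
from meas import *
d=snap('wrist','w11')
P=cloud(d,(.467,-.204),.003,.010,.06);print('mat',P.min(0),P.max(0))
P=cloud(d,(.467,-.204),.02,.08,.04);print('cup',P.min(0),P.max(0),np.percentile(P[:,1],99.5))
cv2.imwrite('pics/w11c.png',cv2.resize(d['color'],(480,360)))
E
```

```text
t 22.37 tcp [ 0.467  -0.2035 -0.0146] gap 0.0568 F [-0.4 -0.1 -1.2] yang 6.0
xyz [-1.4, -0.7, 16.4] turn [0.002, 0.001, 0.0]
mat [ 0.41878216 -0.21707376  0.00301401] [ 0.5146764  -0.15888474  0.00839598]
cup [ 0.42706766 -0.23313879  0.02115588] [ 0.50577402 -0.17490037  0.07997469] -0.17593178875036858
```

View pics/w11c.png

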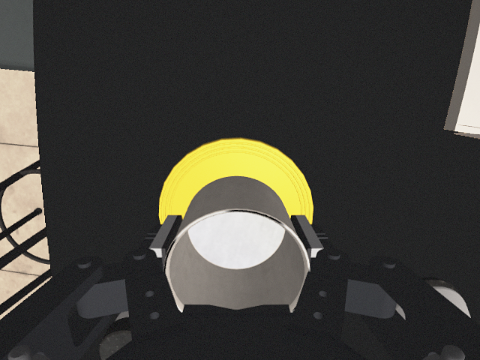

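Wrist view: the cup (237,262) is upright over the yellow mat, about 3 mm off in y. I'll correct that and lower it.

apply_moves(rows=[{"xyz": [-2, 0, 6], "turn": [0, 0, 0], "grip": 0.4}, {"xyz": [-2, 0, 11], "turn": [0, 0, 0], "grip": 0.4}, {"xyz": [-2, 0, 14], "turn": [0, 0, 0], "grip": 0.4}, {"xyz": [-2, 0, 16], "turn": [0, 0, 0], "grip": 0.4}, {"xyz": [-2, 0, 16], "turn": [0, 0, 0], "grip": 0.4}, {"xyz": [-2, 0, 16], "turn": [0, 0, 0], "grip": 0.4}])

```text
clock: 22.92
tcp_pos: [0.4665, -0.2059, -0.0295]
orientation: [0.001, 0.669, 0.743, -0.0]
wrist_force: [-5.3, 3.3, 21.8]
finger_gap: 0.0567
grip_force: 39.5
```

apply_moves(rows=[{"xyz": [0, 0, 0], "turn": [0, 0, 0], "grip": 0.8}, {"xyz": [0, 0, 0], "turn": [0, 0, 0], "grip": 1}, {"xyz": [0, 0, 0], "turn": [0, 0, 0], "grip": 1}, {"xyz": [0, 0, 0], "turn": [0, 0, 0], "grip": 1}, {"xyz": [0, 0, 0], "turn": [0, 0, 0], "grip": 1}, {"xyz": [0, 0, -15], "turn": [0, 0, 0], "grip": 1}, {"xyz": [0, 0, -45], "turn": [0, 0, 0], "grip": 1}, {"xyz": [0, 0, -85], "turn": [0, 0, 0], "grip": 1}, {"xyz": [0, 0, -120], "turn": [0, 0, 0], "grip": 1}, {"xyz": [0, 0, -120], "turn": [0, 0, 0], "grip": 1}, {"xyz": [0, 0, -120], "turn": [0, 0, 0], "grip": 1}])

```text
clock: 23.83
tcp_pos: [0.4681, -0.2066, 0.0905]
orientation: [0.003, 0.669, 0.743, 0.0]
wrist_force: [-0.2, -0.6, -0.4]
finger_gap: 0.0855
grip_force: 0.0
```

```bash
python3 go.py .441,.166,.09,6
python3 - <<'E'
from meas import *
d=snap('wrist','w12')
P=cloud(d,(.467,-.206),.003,.010,.055);print('mat',P.min(0),P.max(0))
P=cloud(d,(.467,-.206),.045,.065,.05);print('cup',P.min(0),P.max(0))
E
```

```text
t 23.83 tcp [ 0.4681 -0.2066  0.0905] gap 0.0855 F [-0.2 -0.6 -0.4] yang 5.96
xyz [373.4, 11.8, -0.7] turn [0.004, 0.003, -0.001]
mat [ 0.4186354  -0.24587709  0.00306157] [ 0.51411494 -0.15882827  0.00999945]
cup [ 0.4368672  -0.23614978  0.0450038 ] [ 0.49512613 -0.17775629  0.05711744]
```

The cup is on yellow, centred. Last is the leveller.

apply_moves(rows=[{"xyz": [35, 1, 0], "turn": [0, 0, 0], "grip": 1}, {"xyz": [75, 2, 0], "turn": [0, 0, 0], "grip": 1}, {"xyz": [115, 4, 0], "turn": [0, 0, 0], "grip": 1}, {"xyz": [155, 5, 0], "turn": [0, 0, 0], "grip": 1}, {"xyz": [195, 6, 0], "turn": [0, 0, 0], "grip": 1}, {"xyz": [235, 8, 0], "turn": [0, 0, 0], "grip": 1}, {"xyz": [275, 9, 0], "turn": [0, 0, 0], "grip": 1}, {"xyz": [312, 10, 0], "turn": [0, 0, 0], "grip": 1}, {"xyz": [345, 12, 0], "turn": [0, 0, 0], "grip": 1}, {"xyz": [366, 12, 0], "turn": [0, 0, 0], "grip": 1}, {"xyz": [374, 12, 0], "turn": [0, 0, 0], "grip": 1}, {"xyz": [374, 12, 0], "turn": [0, 0, 0], "grip": 1}])

```text
clock: 24.88
tcp_pos: [0.4377, 0.169, 0.0865]
orientation: [-0.001, 0.668, 0.744, -0.001]
wrist_force: [-1.2, -0.0, 1.2]
finger_gap: 0.0853
grip_force: 0.0
```

apply_moves(rows=[{"xyz": [0, 0, 0], "turn": [0, 0, 0], "grip": 1}, {"xyz": [0, 0, 0], "turn": [0, 0, 0], "grip": 1}, {"xyz": [0, 0, 0], "turn": [0, 0, 0], "grip": 1}])

```text
clock: 25.13
tcp_pos: [0.4393, 0.1665, 0.0877]
orientation: [-0.0, 0.67, 0.742, -0.0]
wrist_force: [-0.2, -0.5, 1.4]
finger_gap: 0.0853
grip_force: 0.0
```

```bash
python3 - <<'E'
from meas import *
d=snap('wrist','w13')
P=cloud(d,(.441,.166),.028,.05,.045);print('lev',P.min(0),P.max(0))
E
python3 go.py .441,.166,-.036,6
```

```text
lev [0.40850508 0.13392584 0.02801948] [0.47145947 0.19680052 0.04406897]
t 25.18 tcp [0.4394 0.1665 0.0879] gap 0.0851 F [ 0.3 -0.2 -0.1] yang 5.84
xyz [-0.7, 1.6, 123.9] turn [-0.0, 0.0, -0.003]
```

apply_moves(rows=[{"xyz": [-1, 1, 35], "turn": [0, 0, 0], "grip": 1}, {"xyz": [-1, 1, 65], "turn": [0, 0, 0], "grip": 1}, {"xyz": [-1, 1, 90], "turn": [0, 0, 0], "grip": 1}, {"xyz": [-1, 1, 107], "turn": [0, 0, 0], "grip": 1}, {"xyz": [-1, 1, 118], "turn": [0, 0, 0], "grip": 1}, {"xyz": [-1, 1, 124], "turn": [0, 0, 0], "grip": 1}, {"xyz": [-1, 1, 124], "turn": [0, 0, 0], "grip": 1}, {"xyz": [-1, 1, 124], "turn": [0, 0, 0], "grip": 0.5}, {"xyz": [-1, 1, 124], "turn": [0, 0, 0], "grip": 0.5}, {"xyz": [-1, 1, 124], "turn": [0, 0, 0], "grip": 0.5}, {"xyz": [-1, 1, 124], "turn": [0, 0, 0], "grip": 0.5}, {"xyz": [-1, 1, 124], "turn": [0, 0, 0], "grip": 0.5}], force=50)

```text
clock: 26.18
tcp_pos: [0.4417, 0.1668, -0.0346]
orientation: [0.001, 0.669, 0.743, 0.001]
wrist_force: [-1.0, -1.6, 6.3]
finger_gap: 0.0616
grip_force: 54.9
```

```bash
python3 go.py .4555,.4105,.03,6
```

```text
t 26.18 tcp [ 0.4417  0.1668 -0.0346] gap 0.0616 F [-1.  -1.6  6.3] yang 5.95
xyz [240.9, 39.2, -64.6] turn [0.002, 0.001, -0.001]
```

apply_moves(rows=[{"xyz": [0, 0, -15], "turn": [0, 0, 0], "grip": 0.5}, {"xyz": [0, 0, -40], "turn": [0, 0, 0], "grip": 0.5}, {"xyz": [10, 1, -62], "turn": [0, 0, 0], "grip": 0.5}, {"xyz": [35, 4, -65], "turn": [0, 0, 0], "grip": 0.5}, {"xyz": [70, 10, -65], "turn": [0, 0, 0], "grip": 0.5}, {"xyz": [105, 16, -65], "turn": [0, 0, 0], "grip": 0.5}, {"xyz": [140, 22, -65], "turn": [0, 0, 0], "grip": 0.5}, {"xyz": [175, 28, -65], "turn": [0, 0, 0], "grip": 0.5}, {"xyz": [207, 34, -65], "turn": [0, 0, 0], "grip": 0.5}, {"xyz": [230, 38, -65], "turn": [0, 0, 0], "grip": 0.5}, {"xyz": [241, 39, -60], "turn": [0, 0, 0], "grip": 0.5}, {"xyz": [241, 39, -40], "turn": [0, 0, 0], "grip": 0.5}])

```text
clock: 27.18
tcp_pos: [0.4562, 0.415, 0.0065]
orientation: [0.001, 0.668, 0.744, 0.003]
wrist_force: [0.0, 0.5, -2.6]
finger_gap: 0.0618
grip_force: 56.1
```

apply_moves(rows=[{"xyz": [0, 0, 15], "turn": [0, 0, 0], "grip": 0.5}, {"xyz": [0, 0, 24], "turn": [0, 0, 0], "grip": 0.5}, {"xyz": [0, 0, 25], "turn": [0, 0, 0], "grip": 0.5}, {"xyz": [0, 0, 25], "turn": [0, 0, 0], "grip": 0.5}, {"xyz": [0, 0, 25], "turn": [0, 0, 0], "grip": 0.5}])

```text
clock: 27.6
tcp_pos: [0.4547, 0.4104, -0.0203]
orientation: [0.0, 0.67, 0.743, 0.0]
wrist_force: [0.7, 0.1, -2.8]
finger_gap: 0.0617
grip_force: 56.0
```

```bash
python3 go.py .4555,.4105,-.036,6
python3 - <<'E'
from meas import *
d=snap('wrist','w14')
P=cloud(d,(.4555,.41),.003,.010,.055);print('mat',P.min(0),P.max(0))
P=cloud(d,(.4555,.41),.03,.07,.04);print('lev',P.min(0),P.max(0))
E
```

```text
t 27.6 tcp [ 0.4547  0.4104 -0.0203] gap 0.0617 F [ 0.7  0.1 -2.8] yang 5.92
xyz [-0.0, 0.8, 15.7] turn [0.001, -0.0, -0.001]
mat [0.40774285 0.40268724 0.00300462] [0.50263999 0.45744783 0.0077894 ]
lev [0.41593865 0.3847029  0.03004284] [0.49422284 0.44098631 0.06999434]
```

apply_moves(rows=[{"xyz": [0, 0, 6], "turn": [0, 0, 0], "grip": 0.5}, {"xyz": [0, 0, 11], "turn": [0, 0, 0], "grip": 0.5}, {"xyz": [0, 0, 14], "turn": [0, 0, 0], "grip": 0.5}, {"xyz": [0, 0, 15], "turn": [0, 0, 0], "grip": 0.5}, {"xyz": [0, 0, 15], "turn": [0, 0, 0], "grip": 0.5}, {"xyz": [0, 0, 15], "turn": [0, 0, 0], "grip": 0.5}])

```text
clock: 28.15
tcp_pos: [0.4544, 0.4106, -0.0345]
orientation: [0.0, 0.669, 0.743, 0.0]
wrist_force: [-2.5, -2.8, 6.7]
finger_gap: 0.0619
grip_force: 56.8
```

apply_moves(rows=[{"xyz": [0, 0, 0], "turn": [0, 0, 0], "grip": 0.8}, {"xyz": [0, 0, 0], "turn": [0, 0, 0], "grip": 1}, {"xyz": [0, 0, 0], "turn": [0, 0, 0], "grip": 1}, {"xyz": [0, 0, 0], "turn": [0, 0, 0], "grip": 1}, {"xyz": [0, 0, 0], "turn": [0, 0, 0], "grip": 1}, {"xyz": [0, 0, -15], "turn": [0, 0, 0], "grip": 1}, {"xyz": [0, 0, -45], "turn": [0, 0, 0], "grip": 1}, {"xyz": [0, 0, -85], "turn": [0, 0, 0], "grip": 1}, {"xyz": [0, 0, -120], "turn": [0, 0, 0], "grip": 1}, {"xyz": [0, 0, -120], "turn": [0, 0, 0], "grip": 1}, {"xyz": [0, 0, -120], "turn": [0, 0, 0], "grip": 1}, {"xyz": [0, 0, -120], "turn": [0, 0, 0], "grip": 1}])

```text
clock: 29.15
tcp_pos: [0.454, 0.4105, 0.0838]
orientation: [0.0, 0.669, 0.743, -0.0]
wrist_force: [0.1, 0.2, 0.1]
finger_gap: 0.0852
grip_force: 0.0
```

Run:
```python
from meas import *
d=snap('wrist','w15')
P=cloud(d,(.4555,.41),.003,.010,.055);print('mat',P.min(0),P.max(0))
P=cloud(d,(.4555,.41),.03,.07,.045);print('lev',P.min(0),P.max(0))
snap('side','s15');s=env.get_state();print(s['tcp_pos'],s['wrist_force'])
```

```text
mat [0.40751785 0.36160784 0.00308613] [0.50301093 0.45751731 0.00800668]
lev [0.42248583 0.37766096 0.03006937] [0.48521816 0.4407348  0.04382318]
[0.45307922 0.40982202 0.08230437] [-0.50704976 -0.88141566 -0.67916312]
```

View pics/s15.png

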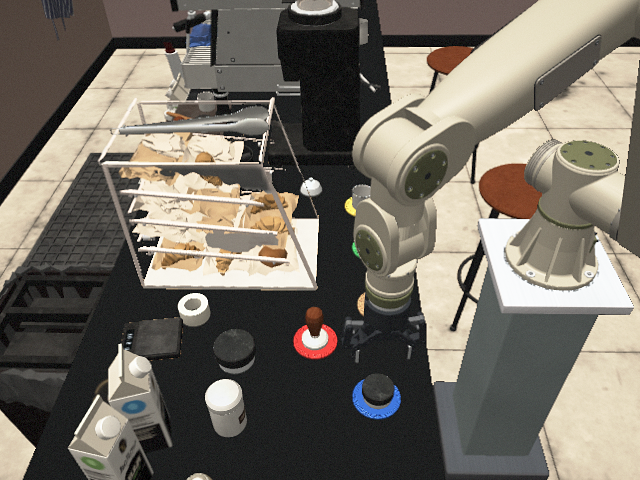

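The side view shows the tamper upright on red (315,330), the leveller on blue (377,393) and the cup on yellow (360,197). The bell is unmoved at (311,187). The wrist camera measured the timer and all the others centred on their mats, and the gripper is touching nothing.

```bash
python3 -c "
from workcell import ticket
print(ticket.hand_in())"
```

```text
the job is handed in; nothing more can be done
None
```

The job is handed in; it gave no verdict. By camera measurement the tamper (red), leveller (blue), dosing cup (yellow) and timer (green) each stand upright within about 3 mm of their mat's centre, and the bell looks unmoved.

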